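Scoop desiccant capsules into a film case

ROBOT

A 6-joint arm with a two-finger parallel gripper is mounted at the origin on the work surface. World frame = base frame: x ahead of the robot, y to its left, z up, the work surface at z = 0. Lengths are in m, angles in rad, forces in N, time in s.
With the tool pointing down it reaches from about 0.375 to 0.925 m from the base axis. Payload 5.7 kg.
Tool frame: the origin (TCP) lies midway between the tips of the shut fingers; the grasp point (between the pads) lies 19 mm behind it; z points along the fingers, y is the line along which they close (so a half turn about z gives the same grasp; the last joint's range is limited). The gripper opens to 88 mm and grips with 3 to 60 N. Pads are 20 mm wide; open, the fingers measure 115 mm over their backs; the gripper's body (75 mm by 178 mm) begins 61 mm behind the grasp point.
Start: joints at [1.194, 0.359, 1.51, -0, 1.272, -0.115], TCP at [0.155, 0.58, 0.223] pointing down, gripper open.
Joint ranges: [-2.97, 2.97], [-1.01, 2.36], [0.21, 2.38], [-0.96, 4.11], [0.2, 2.71], [-2.98, 2.98]. Speed limits (rad/s): [2.39, 2.39, 3.14, 3.14, 3.14, 3.14].

INTERFACE

Orientations are given as a unit quaternion [x, y, z, w].
In Python, from bench import move_ptp, servo_line, goto_joints, move_gripper, sleep, inverse_kinematics, capture, PlanningError, close_job, spot_in, silhouettes, current_clock, current_joint_pos, current_qvel, current_joint_torque, current_position, current_orientation, current_force, current_torque, current_finger_gap, current_grip_force gives the robot as it stands. Calls block until the motion is done:
- move_ptp(position, orientation): joint-space move of the TCP to a pose.
- servo_line(position, orientation=None, rate=0.15, contact_N=None): straight line of the TCP; orientation=None keeps the orientation; rate is the mean speed in m/s. With contact_N (N) it stops when the force on the tool has changed by that much, and returns True; else False.
- goto_joints(angles): joint-space move.
- move_gripper(opening): finger opening in m; the grip force is fixed at half the most; returns when the fingers have stopped.
- sleep(seconds).
- inverse_kinematics(position, orientation): joint angles nearest the present ones, or None.
- capture(name): name is "scene" or "top" or "wrist"; returns a dict with "image" (420x560x3 uint8, blue, green, red), "range_z" (420x560 float32, m along the optical axis (not along the pixel's ray), 0 where there is no reading), "intrinsics" (3x3 intrinsics, pixels), "k1" (the pictures are not rectified: a ray, as slopes to the right and down, at radius r is drawn at 1 + k1 r^2 times it, then the intrinsics apply), "R" (3x3) and "t" (3): a world point X has camera coordinates R X + t. Camera axes: x right, y down, z forward; pixel columns grow to the right and rows downward; lengths in m; the calibration is good to about 2 mm. A picture is of the moment at which its call begins.
A pose or a line that the arm cannot do raises PlanningError and nothing moves.
- close_job(): hands the job in; it is judged then, once.
Trained networks look in the newest picture that a camera, given by its name, has taken for a name from the list of things; names that differ only in an ending like _2 or _b are one class to them, and where a whole thing is asked for, a point or a joint stands for the part that bears it (a point fixed in the world has none). Each returns a list of dicts, best first, with "conf" (0 to 1); they miss things now and then, are a little off and sometimes report something else, mostly with a low value. They report only what shows in the picture. A call takes as long as a camera call.
- spot_in(camera, query): "xy" ([column, row] in pixels, amid what is visible of it).
- silhouettes(camera, query): "region" (420x560 bool, what is visible of it) and "xy" ([column, row] in pixels, amid what is visible of it).
Readings, each from a call of its own:
- current_clock(): time.
- current_joint_pos(): joint angles.
- current_qvel(): joint speeds.
- current_joint_torque(): joint torques, N m.
- current_position(): TCP position.
- current_orientation(): TCP orientation.
- current_force(): force on the tool from outside, world axes, zero at the start.
- current_torque(): the same for the moment, N m.
- current_finger_gap(): finger opening in m.
- current_grip_force(): force on a finger pad.
Only numpy, scipy, OpenCV 4.12 (cv2) and the standard library are available. Lean on these libraries where they do the work, as an engineer would, in place of code of your own. Each camera call takes 0.05 s, during which the arm holds its last target. There are 200 camera calls.

TASK

Charge the film case with fresh desiccant. First lift out the empty film core that was left in the case's front compartment and stand it flat on the bare desk; then, with the scoop, bring at least four of the white desiccant capsules from the stock tub into that compartment, never touching the capsules with the gripper and leaving none outside the tub and the compartment. Finally lay the scoop on the desk on its flat bottom, clear of tub and case, and leave the other things on the desk where they are.

Things in the scene. Friction and masses are not known exactly. Their poses are not given: they have to be found in the camera images.
- tub: Grey open stock tub with the capsules, fixed to the desk: 258 (x) x 116 (y) mm outside, walls and floor 4 mm; sides 60 mm high, near (-x) wall only 28 mm, far (+x) wall 60 mm, leaning outward from the floor's end at x +100 to the rim at +127. Inside 108 mm wide, floor from x -125. Capsules lie in one layer from x -22 to the far wall. Origin: centre of its underside, on the desk; z up.
- case: Dark grey open film case, fixed to the desk: 326 (x) x 158 (y) x 60 mm high, walls and floor 4 mm, split by a 60 mm high wall across it. Origin: on the desk, under the centre of the FRONT (near, -x) compartment, which takes the desiccant: inside x -70 to +70, y -75 to +75 mm, floor 4 mm above the desk. The rear compartment (x +74 to +248 mm) holds two stacked 140 mm film cans.
- scoop: Loose steel hand scoop, 0.2 kg, on its flat bottom. Pan 90 (x) x 90 (y) mm, floor 1.5 mm, open at the lip (x +45); back wall 42 mm high at x -45; sides 42 mm, sloping from x -5 to 8 mm at the lip. A black handle, 18 mm wide (y), 22 mm thick, rises backward at 35 degrees from the back wall to x -146, z 109. Origin: under the pan's centre; z up.
- scoop_grip (a point): Middle of the scoop's handle, the place to grip it (18 mm wide along the scoop's y): in the scoop's frame at x -104.5, y 0, z 79 mm. About 50 mm of handle runs on behind and above it.
- scoop_lip (a point): Middle of the scoop's lip, its lower front edge: in the scoop's frame at x +45, y 0, z 0 mm.
- core: Empty black plastic film core (a short spool, 60 mm across, 35 mm tall, 45 g) standing flat on the floor of the case's front compartment, near its middle. The desk beside the tub and case, out to 0.45 m on either side, is bare but for the listed things. Origin: centre of its underside; z is its axis, up.
- capsule1: White plastic desiccant capsule, 27 mm across and 37 mm long with domed ends, 14 g, lying on its side in the tub at the start. Smooth: it rolls easily, and slides off the pan once that is tipped past about 20 degrees. Origin: its middle; x is its long axis.
- capsule2: White desiccant capsule, like capsule1.
- capsule3: White desiccant capsule, like capsule1.
- capsule4: White desiccant capsule, like capsule1.
- capsule5: White desiccant capsule, like capsule1.
- capsule6: White desiccant capsule, like capsule1.
- spare_core: A second empty black film core like core (60 mm across, 35 mm tall), standing flat on the desk. Bystander. Origin: centre of its underside.
- loupe: Black film loupe standing on end, 48 mm across, 56 mm tall. Bystander. Origin: centre of its underside.
- film_can: Flat round aluminium film can lying on the desk, 132 mm across, 30 mm tall. Bystander. Origin: centre of its underside.
- mouse: Black computer mouse, 104 mm long (its x) x 60 mm x 33 mm tall. Bystander. Origin: centre of its underside.
- tape_roll: Roll of splicing tape lying flat, 80 mm across, 20 mm tall. Bystander. Origin: centre of its underside.

How it is judged:
By the outcome, as a careful person would: the job done as asked, in the order asked, and still so for the second after the job is handed in, with the robot touching nothing.
It also fails if it takes over 72 s, if anything falls off the work surface, if the arm or the gripper's body presses on something with over 40 N, if the wrist force passes 120 N, or if a joint passes its speed limit or range.

## Working session

There is one attempt and no reset: what is moved stays moved. The work goes in short steps, each a Python script; the robot and the scene stay as the last script left them, time stands still between calls to the robot, and variables do not carry over. Pictures are saved under pics/ and viewed, at most 10 in all, crops included, and the job is handed in when it is done.

```bash
mkdir -p pics; ls; cat > h.py <<'E'
import numpy as np, cv2
from bench import *
def pts(c, mask=None):
    z=c["range_z"]; K=c["intrinsics"]; 
    v,u=np.nonzero((z>0) if mask is None else (mask&(z>0)))
    D=np.array([c["k1"],0,0,0,0],float)
    # model: distorted = ray*(1+k1 r^2)
    n=cv2.undistortPoints(np.stack([u,v],1).astype(float)[:,None],K,D)[:,0]
    zz=z[v,u]; P=np.c_[n*zz[:,None],zz]
    return (P-c["t"])@c["R"], np.c_[u,v]
def proj(c,X):
    r,_=cv2.Rodrigues(c["R"]); return cv2.projectPoints(np.atleast_2d(np.array(X,float)),r,np.array(c["t"],float),c["intrinsics"],np.array([c["k1"],0,0,0,0],float))[0][:,0]
E
python3 - <<'E'
from h import *
ims=[]
for n in ["scene","top"]:
    c=capture(n); cv2.imwrite(f"pics/{n}0.png",c["image"]); np.savez(f"{n}0.npz",**c)
    print(n,-c["R"].T@c["t"])
    for q in "tub case scoop scoop_grip core capsule1 spare_core loupe film_can mouse tape_roll".split():
        s=silhouettes(n,q)
        for d in s[:8 if q=='capsule1' else 2]:
            P,_=pts(c,d["region"])
            if len(P): print(q,round(d["conf"],2),np.round(d["xy"]),len(P),"med",np.median(P,0).round(3),"lo",np.percentile(P,2,axis=0).round(3),"hi",np.percentile(P,98,axis=0).round(3))
print(current_clock())
E
```

```text
pics
scene [ 1.24128158 -0.00785676  0.94076912]
tub 0.69 [191. 205.] 4151 med [ 0.572 -0.23   0.006] lo [ 0.442 -0.288 -0.   ] hi [ 0.703 -0.153  0.061]
case 0.77 [372. 249.] 8666 med [0.705 0.217 0.048] lo [0.503 0.133 0.001] hi [0.83  0.298 0.06 ]
scoop 0.87 [278. 212.] 1744 med [0.565 0.002 0.003] lo [ 0.46  -0.045 -0.003] hi [0.636 0.043 0.107]
scoop_grip 0.59 [280. 213.] 1636 med [0.567 0.002 0.003] lo [ 0.47  -0.043 -0.003] hi [0.634 0.042 0.104]
scoop_grip 0.23 [ 94. 217.] 481 med [ 0.62  -0.461  0.05 ] lo [ 0.592 -0.486  0.005] hi [ 0.635 -0.444  0.057]
core 0.72 [282. 212.] 1636 med [0.567 0.001 0.003] lo [ 0.466 -0.045 -0.002] hi [0.634 0.041 0.107]
core 0.57 [364. 212.] 508 med [0.59  0.216 0.029] lo [0.556 0.189 0.007] hi [0.613 0.243 0.04 ]
capsule1 0.64 [181. 220.] 116 med [ 0.615 -0.248  0.026] lo [ 0.6   -0.264  0.016] hi [ 0.623 -0.233  0.032]
capsule1 0.63 [200. 234.] 116 med [ 0.659 -0.199  0.027] lo [ 0.645 -0.215  0.016] hi [ 0.668 -0.185  0.032]
capsule1 0.47 [199. 223.] 119 med [ 0.62  -0.198  0.026] lo [ 0.602 -0.211  0.012] hi [ 0.632 -0.186  0.032]
capsule1
[... 1965 characters left out ...]
028] lo [ 0.557 -0.203  0.018] hi [ 0.583 -0.171  0.036]
spare_core 0.73 [278. 166.] 265 med [ 0.765 -0.003  0.022] lo [ 0.739 -0.029 -0.002] hi [0.792 0.023 0.042]
loupe 0.56 [420. 206.] 222 med [ 0.606 -0.458  0.051] lo [ 0.586 -0.484  0.004] hi [ 0.626 -0.439  0.063]
film_can 0.93 [133. 221.] 1254 med [0.578 0.464 0.029] lo [0.522 0.405 0.019] hi [0.636 0.525 0.037]
mouse 0.67 [402. 260.] 573 med [ 0.432 -0.396  0.029] lo [ 0.383 -0.43   0.004] hi [ 0.482 -0.369  0.041]
tape_roll 0.59 [283. 273.] 264 med [ 0.419 -0.044  0.019] lo [ 0.384 -0.084  0.004] hi [ 0.458 -0.007  0.028]
tape_roll 0.18 [339. 208.] 42 med [ 0.611 -0.197  0.031] lo [ 0.6   -0.204  0.021] hi [ 0.623 -0.187  0.038]
1.2
```

View pics/scene0.png

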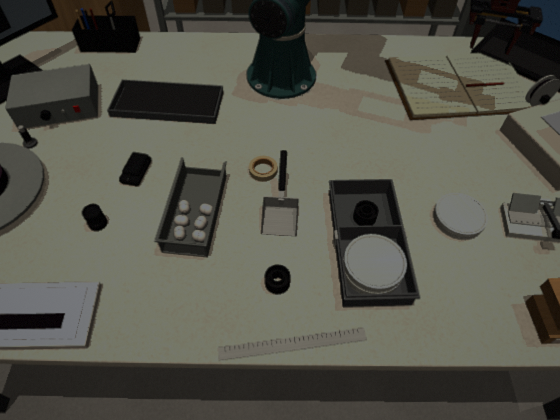

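View pics/top0.png

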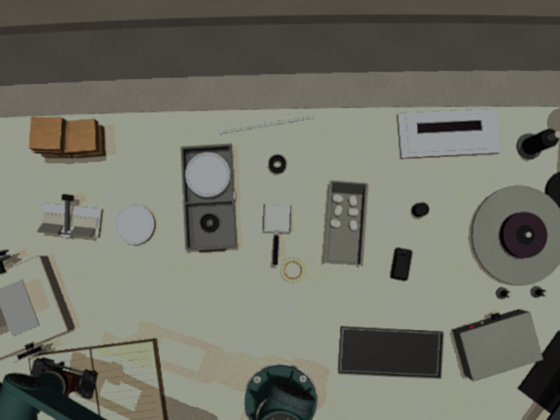

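The scene shows the core in the case at (366,213), the scoop at (280,215) with its lip away from the robot, and six capsules in the tub around (191,222). The bystanders are clear of the work. The top view agrees. Next I fit accurate poses.

```bash
python3 - <<'E'
from h import *
def load(n): return dict(np.load(n+"0.npz"))
for n in ["scene","top"]:
    c=load(n); c["k1"]=float(c["k1"]); P,_=pts(c)
    def box(a,b,l,h): 
        m=(P[:,0]>a[0])&(P[:,0]<a[1])&(P[:,1]>b[0])&(P[:,1]<b[1])&(P[:,2]>l)&(P[:,2]<h); return P[m]
    for nm,B in dict(tub=box((.42,.74),(-.31,-.13),.048,.075),case=box((.47,.86),(.11,.33),.05,.075),core=box((.53,.63),(.17,.27),.03,.05),scoopband=box((.53,.65),(-.07,.07),.02,.055),scooph=box((.43,.6),(-.06,.06),.05,.13),spare=box((.71,.83),(-.06,.06),.025,.05)).items():
        r=cv2.minAreaRect(B[:,:2].astype(np.float32)*1000)
        print(n,nm,len(B),np.round(r[0],1),np.round(r[1],1),round(r[2],1),"zmed",np.median(B[:,2]).round(4), "cen",B.mean(0).round(4))
    B=box((.43,.55),(-.06,.06),.045,.13); p=np.polyfit(B[:,0],B[:,1],1); q=np.polyfit(B[:,0],B[:,2],1); print("handle y(x)",p,"at .5",np.polyval(p,.5),"z slope",q, "z(.5)",np.polyval(q,.5))
    for s,l in (((-.32,-.22),'R'),((-.22,-.12),'L')):
        B=box((.5,.68),s,.05,.075); p=np.polyfit(B[:,0],B[:,1],1); print("tub side",l,p[0],np.polyval(p,.57),len(B))
    D=box((.3,.9),(-.1,.35),-.03,.015);print("desk z",np.median(D[:,2]))
print(np.round([proj(c,[x,y,.0])[0] for x,y in [(.5,0)]],1), c["intrinsics"].round(1).tolist(),c["k1"])
from scipy.spatial.transform import Rotation as R
# IK feasibility: scoop frames Rx(pi) tool down; closing y
def tool(yaw,pitch,flip=0): # pitch>0: lip up
    return (R.from_euler('z',yaw)*R.from_euler('y',-pitch)*R.from_euler('x',np.pi)*R.from_euler('z',np.pi*flip)).as_quat()
for base in (0,20,-20):
  for pos in [(.46,0,.08),(.39,-.22,.085),(.52,-.22,.085),(.52,-.22,.2),(.53,.217,.2),(.45,.217,.2)]:
    row=[]
    for pit in (25,10,0,-20,-40,-50):
      ok=''
      for f in (0,1):
        q=tool(0,np.radians(pit+base),f)
        t=R.from_quat(q).apply([0,0,.019]); s=inverse_kinematics(list(np.array(pos)+t),list(q)); ok+='-' if s is None else str(f)
      row.append(ok)
    print(base,pos,row)
E
```

```text
scene tub 890 [ 570.4 -220.3] [126.3 269.9] 84.2 zmed 0.0589 cen [ 0.6021 -0.2285  0.0583]
scene case 3102 [666.  216.4] [338.7 173. ] 3.0 zmed 0.0526 cen [0.7095 0.2158 0.054 ]
scene core 266 [582.7 218.6] [58.7 60.8] 63.2 zmed 0.0368 cen [0.5836 0.2181 0.0362]
scene scoopband 319 [ 5.772e+02 -3.000e-01] [90.1 92. ] 86.8 zmed 0.0352 cen [ 0.5593 -0.0007  0.0343]
scene scooph 291 [496.6   4.4] [17.9 89.1] 86.6 zmed 0.0852 cen [0.4972 0.0044 0.0845]
scene spare 325 [771.2  -5.7] [59.4 59.6] 46.1 zmed 0.0331 cen [ 0.7718 -0.0057  0.0323]
handle y(x) [-0.05513932  0.03186049] at .5 0.004290830742912116 z slope [-0.72652803  0.44546594] z(.5) 0.08220191931329335
tub side R -0.1005085920277428 -0.27758730521830044 278
tub side L -0.10022271702934835 -0.1613537947673129 223
desk z -0.0003798156119162932
top tub 612 [ 569.8 -217.4] [126.  264.6] 84.2 zmed 0.059 cen [ 0.5965 -0.222   0.0589]
top case 1716 [660.4 219.1] [334.2 168.5] 2.0 zmed 0.0548 cen [0.6947 0.2206 0.0557]
top core 128 [580.5 220. ] [56.  55.5] 88.2 zmed 0.0386 cen [0.5801 0.2199 0.0387]
top scoopband 99 [575.8   3.1] [89.
[... 953 characters left out ...]
08) ['--', '--', '01', '01', '01', '01']
20 (0.39, -0.22, 0.085) ['--', '01', '0-', '01', '01', '01']
20 (0.52, -0.22, 0.085) ['01', '01', '01', '01', '01', '01']
20 (0.52, -0.22, 0.2) ['01', '01', '01', '01', '01', '01']
20 (0.53, 0.217, 0.2) ['--', '01', '01', '01', '01', '01']
20 (0.45, 0.217, 0.2) ['--', '01', '01', '01', '01', '01']
-20 (0.46, 0, 0.08) ['01', '01', '01', '01', '01', '01']
-20 (0.39, -0.22, 0.085) ['01', '01', '01', '01', '01', '01']
-20 (0.52, -0.22, 0.085) ['01', '01', '01', '01', '01', '01']
-20 (0.52, -0.22, 0.2) ['01', '01', '01', '01', '01', '01']
-20 (0.53, 0.217, 0.2) ['01', '01', '01', '01', '01', '01']
-20 (0.45, 0.217, 0.2) ['01', '01', '01', '01', '01', '01']
```

```bash
cat >> h.py <<'E'
from scipy.spatial.transform import Rotation as R
BASE=-15
TUB=(np.array([.570,-.218]),-.100); CASE=(np.array([.574,.214]),.042)
def W(frame,x,y=0):
    o,a=frame; return o+np.array([np.cos(a)*x-np.sin(a)*y,np.sin(a)*x+np.cos(a)*y])
GRIP=np.array([-.1045,0,.079])
def scoop(ref,at,yaw,pitch,flip=0):
    """TCP pose putting scoop-frame point ref at world `at`; pitch deg >0 lip up"""
    S=R.from_euler('z',yaw)*R.from_euler('y',-np.radians(pitch))
    T=S*R.from_euler('y',-np.radians(BASE))*R.from_euler('x',np.pi)*R.from_euler('z',np.pi*flip)
    return (np.array(at)+S.apply(GRIP-np.array(ref))+T.apply([0,0,.019])).tolist(), T.as_quat().tolist()
def down(yaw,flip=0): return (R.from_euler('z',yaw)*R.from_euler('x',np.pi)*R.from_euler('z',np.pi*flip)).as_quat().tolist()
LIP=[.045,0,0]; BACK=[-.045,0,0]
E
python3 - <<'E'
from h import *
for f in (0,1):
    print(f,np.round(inverse_kinematics([.582,.219,.15],down(.04,f)),2),np.round(inverse_kinematics(*scoop([0,0,0],[.59,.0005,0],-.056,0,f)),2),
     np.round(inverse_kinematics(*scoop(LIP,[.57,-.218,.01],-.1,0,f)),2),np.round(inverse_kinematics(*scoop(LIP,[.59,.214,.04],.04,-45,f)),2))
f=0 if abs(inverse_kinematics([.582,.219,.15],down(.04,0))[5])<2 else 1
q=down(.04,f)
move_ptp([.582,.219,.13],q); c=capture("wrist"); cv2.imwrite("pics/w1.png",c["image"])
for s in silhouettes("wrist","core")[:2]:
    P,_=pts(c,s["region"]); P=P[P[:,2]>.034]; print(s["conf"],s["xy"],len(P),P.mean(0),cv2.minEnclosingCircle(P[:,:2].astype(np.float32)*1000))
servo_line([.582,.219,.010],rate=.12,contact_N=15)
print(current_position())
move_gripper(.03); print(current_finger_gap(),current_grip_force(),current_clock())
servo_line([.582,.219,.12],rate=.2)
print(current_finger_gap(),current_grip_force())
E
```

```text
0 [ 0.25  0.46  1.54 -0.    1.14  1.78] [-0.12  0.54  1.72 -0.02  1.14  1.52] [-0.52  0.5   1.77 -0.12  1.12  1.22] [0.18 0.96 0.92 0.16 2.31 1.75]
1 [ 0.25  0.46  1.54 -0.    1.14 -1.36] [-0.12  0.54  1.72 -0.02  1.14 -1.62] [-0.52  0.5   1.77 -0.12  1.12 -1.92] [ 0.18  0.96  0.92  0.16  2.31 -1.39]
0.67 [280.1, 214.5] 2379 [0.58341384 0.21776353 0.03764357] ((583.0807495117188, 217.77479553222656), 30.16789436340332)
[0.58268779 0.21920205 0.01070842]
0.05998775903079638 30.00051498413086 5.0417
0.05953879436151608 29.99986857175827
```

```bash
python3 - <<'E'
from h import *
q=down(.3)
move_ptp([.43,.36,.11],q)
print(servo_line([.43,.36,.0065],rate=.12,contact_N=5),current_position())
move_gripper(.088)
servo_line([.43,.36,.12],rate=.25)
p,q=scoop([0,0,0],[.59,.0005,0.07],-.056,0)
print(np.round(inverse_kinematics(p,q),2))
move_ptp(p,q)
c=capture("wrist"); cv2.imwrite("pics/w2.png",c["image"])
for s in silhouettes("wrist","scoop")[:2]:
    P,_=pts(c,s["region"]); print(s["conf"],s["xy"],len(P),P.min(0),P.max(0))
    np.save("sc.npy",P)
    B=P[(P[:,2]>.055)&(P[:,0]<.56)]; 
    if len(B)>20:
        print(np.polyfit(B[:,0],B[:,1],1),np.polyval(np.polyfit(B[:,0],B[:,1],1),.485),np.polyfit(B[:,0],B[:,2],1),np.polyval(np.polyfit(B[:,0],B[:,2],1),.485))
    break
c=capture("scene")
for s in silhouettes("scene","core")[:3]:
    P,_=pts(c,s["region"]); print("core",s["conf"],np.median(P,0),P[:,2].max())
print(current_clock())
E
```

```text
True [0.42960305 0.35867879 0.00602016]
[-0.12  0.44  1.67 -0.02  1.29  1.52]
0.57 [279.8, 56.1] 19164 [ 0.34821549 -0.05477706 -0.00331634] [0.59353856 0.05489347 0.11485621]
[-0.05595409  0.03210295] 0.004965215304324259 [-0.69749146  0.43167835] 0.09339499104099741
core 0.63 [0.43824118 0.3556243  0.02655267] 0.03967243126475042
10.2167
```

View pics/w2.png

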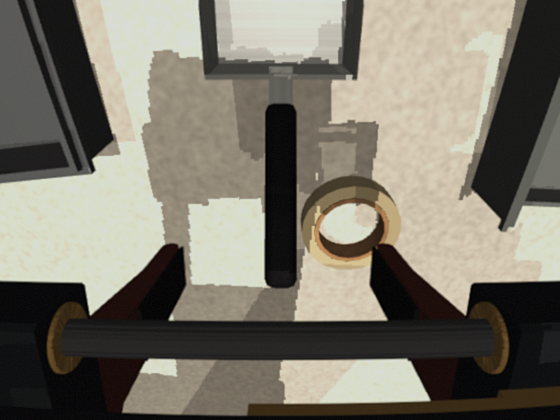

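The view shows the scoop handle centred between the open fingers at (280,195), with the tape roll well below the right finger at (350,225). I'll go down and grip.

```bash
python3 - <<'E'
from h import *
y=-.056; o=[.591,0,0]
p,q=scoop([0,0,0],o,y,0)
print(servo_line(p,q,rate=.12,contact_N=12),np.round(np.array(current_position())-p,4))
move_gripper(.01); print(current_finger_gap(),current_grip_force(),current_clock())
p,q=scoop([0,0,0],[.591,0,.12],y,0); servo_line(p,q,rate=.15)
# over tub, lip before the capsules
lip=[*W(TUB,-.035),.12]
p,q=scoop(LIP,lip,TUB[1],0); servo_line(p,q,rate=.25)
c=capture("scene"); cv2.imwrite("pics/s2.png",c["image"]); 
P,_=pts(c); a=TUB[1]; Rm=np.array([[np.cos(a),np.sin(a)],[-np.sin(a),np.cos(a)]])
L=np.c_[(P[:,:2]-lip[:2])@Rm.T,P[:,2]]
m=(abs(L[:,1])<.06)&(L[:,0]>-.11)&(L[:,0]<.03)&(P[:,2]>.085)&(P[:,2]<.2); B=L[m]
F=B[(abs(B[:,1])<.035)&(B[:,0]>-.075)&(B[:,0]<.0)&(B[:,2]<.15)]
A=np.c_[F[:,:2],np.ones(len(F))]; s,*_=np.linalg.lstsq(A,F[:,2],rcond=None)
print("pan plane",s,"pitch deg",np.degrees(np.arctan(s[0])),"ext",np.percentile(B,[1,99],axis=0).round(4).tolist(),len(F))
print(current_clock(),current_finger_gap())
E
```

```text
False [0.0003 0.     0.0003]
0.017783868788680074 29.998709857463837 12.025
pan plane [-0.00644844 -0.00026847  0.12040325] pitch deg -0.36946347250728745 ext [[-0.1065, -0.0445, 0.1171], [0.0016, 0.0453, 0.1818]] 625
14.0917 0.018279287303668984
```

View pics/s2.png

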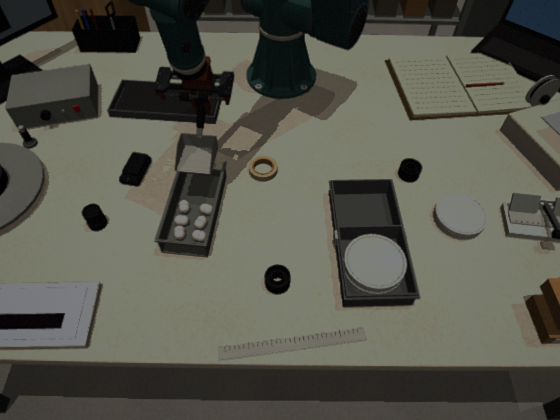

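Grip is good: pan pitch −0.4°, lip where expected, and the core stands on the desk at (409,170). The capsules are still at (178–208, 205–237). Now I scoop.

```bash
cat >> h.py <<'E'
def lipline(x,z,pitch,rate,contact=None,y=0):
    p,q=scoop(LIP,[*W(TUB,x,y),z],TUB[1],pitch); return servo_line(p,q,rate=rate,contact_N=contact)
E
python3 - <<'E'
from h import *
lipline(-.028,.05,-4,.2); lipline(-.028,.015,-4,.12)
r=lipline(-.028,.000,-4,.03,3)
S=R.from_quat(current_orientation())
p0,_=scoop(LIP,[*W(TUB,-.028),0],TUB[1],-4); zc=current_position()[2]-p0[2]; print(r,"contact lip z",zc,current_force())
zf=max(zc,.003)+.0007 if r else .004
print(lipline(.097,zf,-4,.10,25),current_force(),np.array(current_position())-scoop(LIP,[*W(TUB,.097),zf],TUB[1],-4)[0])
print(lipline(.100,zf+.006,5,.06,30),lipline(.105,zf+.018,14,.08,30),lipline(.110,zf+.031,22,.08,30),current_force())
c=capture("scene"); cv2.imwrite("pics/s3.png",cv2.resize(c["image"][120:290,110:330],None,fx=3,fy=3))
print(current_clock(),current_finger_gap())
E
```

```text
True contact lip z 0.0015212246335701146 [ 0.67354474 -2.0026728   1.42683467]
False [-0.5410022   0.21595007 -2.46804444] [-6.53667145e-04  1.62329792e-04 -1.74053921e-05]
False False False [-0.06264964  0.30693634 -3.06718957]
18.0417 0.017599057718481
```

View pics/s3.png

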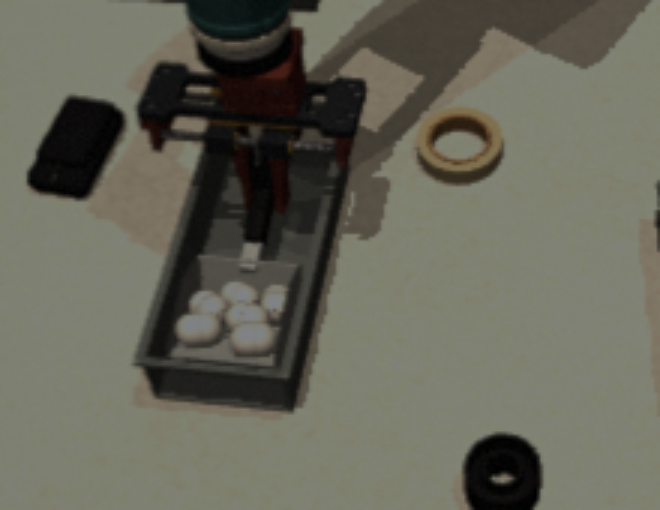

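All six capsules sit in the tilted pan at crop (175–285, 285–350). I'll tilt back a bit more, lift, carry to the case, check, then pour.

```bash
cat >> h.py <<'E'
def caseline(x,z,pitch,rate,contact=None,y=0):
    p,q=scoop(LIP,[*W(CASE,x,y),z],CASE[1],pitch); return servo_line(p,q,rate=rate,contact_N=contact)
def caps(cam="scene"):
    c=capture(cam)
    for s in silhouettes(cam,"capsule1"):
        P,_=pts(c,s["region"])
        if len(P): print("cap",round(s["conf"],2),np.round(s["xy"]),np.median(P,0).round(3))
    return c
E
python3 - <<'E'
from h import *
lipline(.112,.05,26,.07); lipline(.113,.16,27,.12)
for a in (0.,):
    p,q=scoop(LIP,[.60,0.,.17],-.03,27); print(np.round(inverse_kinematics(p,q),2)); servo_line(p,q,rate=.2)
caseline(.028,.15,27,.2); caseline(.028,.12,10,.08)
c=caps(); cv2.imwrite("pics/s4.png",cv2.resize(c["image"][120:290,160:420],None,fx=3,fy=3))
print(current_clock(),current_finger_gap())
E
```

```text
[-0.17  0.11  2.1   0.04  0.73  1.4 ]
cap 0.69 [360. 189.] [0.584 0.187 0.13 ]
cap 0.62 [370. 180.] [0.563 0.219 0.129]
cap 0.56 [365. 171.] [0.532 0.205 0.126]
cap 0.55 [382. 188.] [0.589 0.234 0.13 ]
22.4333 0.01779050235588306
```

View pics/s4.png

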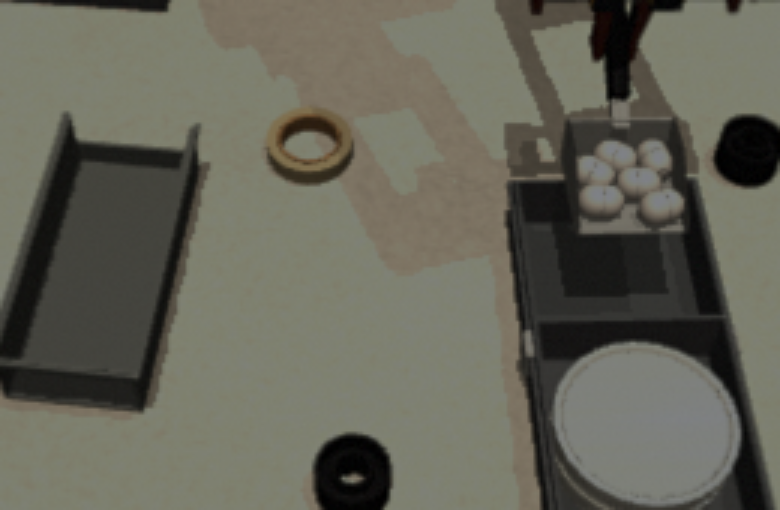

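All six are on the pan at crop (580–690, 140–225) and the tub is empty. I'll pour low and slowly.

```bash
python3 - <<'E'
from h import *
caseline(.028,.06,9,.08); caseline(.028,.034,-8,.04)
print(caseline(.026,.036,-20,.025,15)); sleep(.3)
print(caseline(.018,.044,-35,.04,15)); print(caseline(.008,.055,-45,.05,15)); sleep(.4)
c=caps(); cv2.imwrite("pics/s5.png",cv2.resize(c["image"][120:290,160:420],None,fx=3,fy=3))
print(current_clock(),current_finger_gap())
E
```

```text
False
False
False
cap 0.47 [351. 219.] [0.612 0.178 0.031]
cap 0.37 [340. 220.] [0.614 0.154 0.029]
28.45 0.01784126079511082
```

View pics/s5.png

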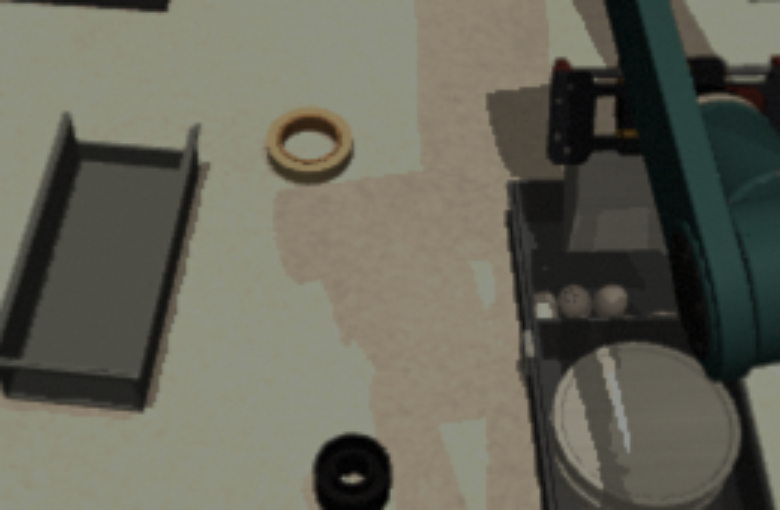

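The pan is empty as far as it shows. Capsules line the compartment's far wall at crop (545–625, 300). I'll lift, check, and put the scoop back where it was.

```bash
python3 - <<'E'
from h import *
caseline(.0,.15,-45,.15)
caseline(-.01,.15,-5,.2)
p,q=scoop(LIP,[.635,-.0025,.12],-.056,0); servo_line(p,q,rate=.2)
c=caps(); c=caps("top")
p,q=scoop([0,0,0],[.591,0,.02],-.056,0); servo_line(p,q,rate=.12)
p,q=scoop([0,0,0],[.591,0,-.003],-.056,0); r=servo_line(p,q,rate=.02,contact_N=3)
print(r,np.array(current_position())-p,current_force())
move_gripper(.05)
p,q=scoop([0,0,0],[.591,0,0],-.056,0); T=R.from_quat(q).apply([0,0,1]); servo_line((np.array(current_position())-.10*T).tolist(),rate=.15)
c=caps("wrist")
servo_line([.40,.0,.30],down(-.056),rate=.25)
c=caps("scene"); cv2.imwrite("pics/s6.png",cv2.resize(c["image"][100:320,60:500],None,fx=1.8,fy=1.8))
for q in "scoop core spare_core loupe film_can mouse tape_roll".split():
    for s in silhouettes("scene",q)[:2]:
        P,_=pts(c,s["region"]); print(q,round(s["conf"],2),np.round(s["xy"]),np.median(P,0).round(3),P[:,2].max().round(3))
P,_=pts(c)
F=P[(abs(P[:,0]-.59)<.03)&(abs(P[:,1])<.03)]; A=np.c_[F[:,:2],np.ones(len(F))]; print("pan plane",np.linalg.lstsq(A,F[:,2],rcond=None)[0], F[:,2].mean())
print(current_clock())
E
```

```text
cap 0.66 [361. 221.] [0.612 0.207 0.033]
cap 0.62 [352. 219.] [0.612 0.177 0.033]
cap 0.51 [280. 183.] [0.564 0.002 0.117]
cap 0.55 [227. 214.] [0.61  0.156 0.028]
cap 0.53 [220. 212.] [0.604 0.183 0.036]
cap 0.5 [213. 206.] [0.628 0.22  0.03 ]
cap 0.42 [198. 203.] [0.625 0.256 0.026]
cap 0.4 [212. 217.] [0.601 0.213 0.036]
True [-3.91460498e-04  2.79249066e-05  1.08289190e-02] [1.28984597 0.31553507 0.74707164]
cap 0.9 [17.  6.] [0.626 0.175 0.026]
cap 0.74 [23. 37.] [0.608 0.173 0.033]
cap 0.73 [43. 29.] [0.612 0.159 0.028]
cap 0.54 [ 3. 51.] [0.599 0.198 0.023]
cap 0.55 [281. 208.] [0.561 0.002 0.003]
cap 0.47 [351. 221.] [0.612 0.177 0.032]
scoop 0.61 [282. 207.] [0.561 0.003 0.003] 0.118
scoop 0.46 [342. 222.] [0.615 0.154 0.03 ] 0.034
core 0.7 [408. 170.] [0.439 0.356 0.026] 0.037
spare_core 0.93 [276. 278.] [ 0.774 -0.005  0.025] 0.038
loupe 0.92 [ 93. 218.] [ 0.62  -0.461  0.046] 0.059
film_can 0.93 [460. 216.] [0.591 0.459 0.027] 0.034
mouse 0.63 [136. 171.] [ 0.446 -0.396  0.027] 0.038
tape_roll 0.57 [190. 209.] [ 0.58  -0.231  0.005] 0.065
tape_roll 0.56 [263. 164.] [ 0.427 -0.049  0.017] 0.023
pan plane [ 0.0031372  -0.00172134 -0.00097968] 0.0008712517841207277
36.1
```

View pics/s6.png

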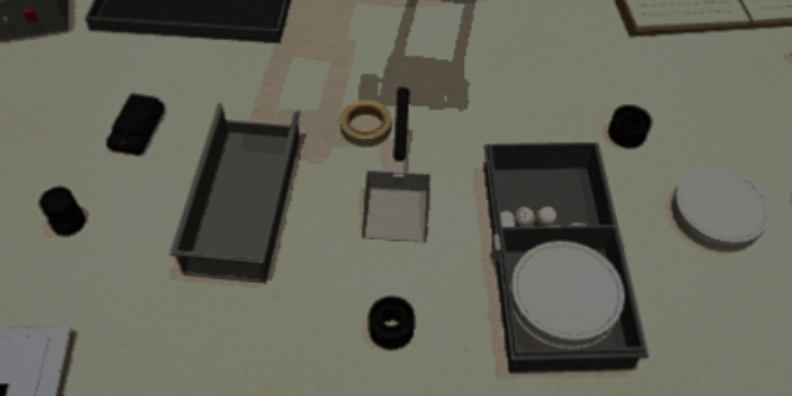

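The scoop lies flat at (397,205), and the core and the other items are in place. The divider hides some capsules here, so I'll count them from above.

```bash
python3 - <<'E'
from h import *
move_ptp([.52,.215,.33],down(.04)); c=caps("wrist"); cv2.imwrite("pics/w7.png",c["image"]); print(current_clock())
E
```

```text
cap 0.95 [278.  77.] [0.631 0.217 0.026]
cap 0.93 [283.  96.] [0.605 0.21  0.035]
cap 0.74 [331.  92.] [0.614 0.154 0.027]
cap 0.71 [249.  78.] [0.627 0.253 0.027]
cap 0.58 [308.  75.] [0.633 0.18  0.027]
37.175
```

View pics/w7.png

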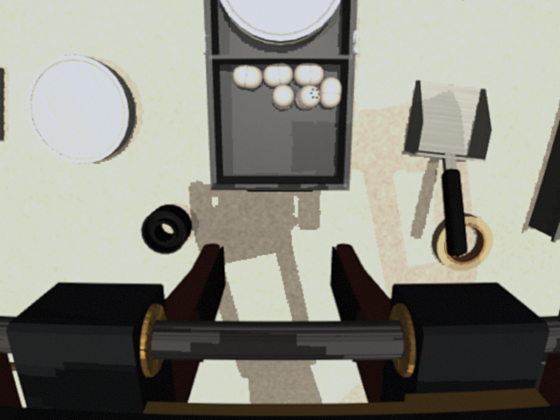

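All six capsules are in the front compartment, at (248–331, 75–97), and nothing lies elsewhere.

```bash
python3 -c "
from bench import *
print(close_job())"
```

```text
the job is handed in; nothing more can be done
None
```

The job is handed in: the core stands on the bare desk, all six capsules are in the front compartment, the scoop lies flat between tub and case after a drop of about 8 mm at release, and everything else is where it was, at about 37 s on the robot clock.

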